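Stand the white reference tile at the measuring port and clamp it

ROBOT

A 6-joint arm with a two-finger parallel gripper is mounted at the origin on a cart in front of the work surface, level with it; the furniture and walls round the work are solid. World frame = base frame: x ahead of the robot, y to its left, z up, the work surface at z = 0. Lengths are in mm, angles in rad, forces in N, time in s.
With the tool pointing down it reaches from about 275 to 1000 mm from the base axis. Payload 8.4 kg.
Tool frame: the origin (TCP) lies at the very end of the fingers, on their centre line; the grasp point (between the pads) lies 19 mm behind it; z points along the fingers, y is the line along which they close (so a half turn about z gives the same grasp; the last joint's range is limited). The gripper opens to 85 mm and grips with 20 to 120 N. Pads are 22 mm wide; open, the fingers measure 114 mm over their backs; the gripper's body (76 mm by 85 mm) begins 54 mm behind the grasp point. The pads swing forward as they close: fully open they stand 13 mm farther back than shut.
Start: joints at [-1.24, 0.353, 1.633, -0, 1.155, -0.002], TCP at [204.18, -590.71, 231.281] pointing down, gripper open.
Joint ranges: [-2.63, 2.63], [-0.92, 2.1], [0.06, 2.66], [-1.3, 4.44], [0, 2.69], [-3.02, 3.02]. Speed limits (rad/s): [2.22, 2.22, 2.79, 3.14, 3.14, 3.14].

INTERFACE

Orientations are given as [roll, pitch, yaw] about the fixed x, y, z axes, in that order (R = Rz(yaw) Ry(pitch) Rx(roll)).
In Python, from rig import telemetry, imaging, r gives the robot as it stands. The module is installed in compiled form; this text tells all that it offers.
- The arm moves only by the tool step_arm, never from a script. Its argument "moves" is a list of rows, each a list of 3 entries, a list of its own where there are three numbers: the turn, a rotation vector about the tool's x, y, z scaled (see below), then the shift along the tool's x, y, z scaled (see below), then the opening, from -1 (shut) to 1 (fully open). A call has 1 to 8 rows; each row is the pose to reach, as a shift and turn from the pose commanded when the call began, along the tool's axes at that moment; what a row does not reach only later rows make up. The controller multiplies each number of a shift by 200 mm and each number of a turn by 45 degrees. A row lasts 1/10 s, in which the tool goes at most 50 mm and 8.59 degrees, less where a joint would pass 70% of its speed; a pose out of reach is approached as far as the arm can. A call with a number of a shift or a turn outside -1 to 1 is refused whole. A call with a gripper value outside its range is refused whole. The fingers move at their own pace and stop on an object; "squeeze" is the grip in N (left out, the last holds). Time passes only in rows, so rows that repeat a pose let the fingers close. It gives the time, the measured TCP pose, the force, the opening and the grip force at its end, in the units of the state.
- telemetry.sense(): the state, without advancing time (a new reading comes with each control period).
- imaging.grab_frame(name): name is "scene" or "top"; returns the picture (420x560x3 uint8, red, green, blue); there is no depth.
- imaging.calibration(name): a dict with "fx", "fy", "cx", "cy" (pixels), "cam_to_world" (4x4, takes a point from camera to world coordinates). Camera axes: x right, y up, looking along -z (the intrinsics and any distortion apply to the point x, -y, -z); pixel columns grow to the right and rows downward; lengths in mm; the calibration is good to about 2 mm. A picture is of the moment at which its call begins. calibration takes no time and is no camera call.
- r.sign_off(): hands the job in; it is judged then, once.
Trained networks look in the newest picture that a camera, given by its name, has taken for a name from the list of things; names that differ only in an ending like _2 or _b are one class to them, and where a whole thing is asked for, a point or a joint stands for the part that bears it (a point fixed in the world has none). Each returns a list of dicts, best first, with "conf" (0 to 1); they miss things now and then, are a little off and sometimes report something else, mostly with a low value. They report only what shows in the picture. A call takes as long as a camera call. They do not tell look-alikes from the thing itself.
- imaging.recognise(camera, name): "extent" ([left, top, width, height] in pixels, round what is visible of it).
- imaging.mark_of(camera, name): "xy" ([column, row] in pixels: a listed point, or the origin of a listed thing).
The state is a dict: "clock": time; "qpos": joint angles; "qvel": joint speeds; "joint_efforts": joint torques, N m; "eef_pos": TCP position; "tcp_rot": TCP orientation; "contact_force": force on the tool from outside, world axes, zero at the start; "wrist_torque": the same for the moment, N m; "opening": opening from 0.0 (shut) to 1.0 (fully open); "grasp_force": force on a finger pad.
Only numpy, scipy, OpenCV 4.12 (cv2) and the standard library are available. Lean on these libraries where they do the work, as an engineer would, in place of code of your own. Each camera call takes 0.05 s, during which the arm holds its last target. There are 200 camera calls.

TASK

The colour-measuring instrument is to be calibrated. Take the white ceramic tile off the drying rack, stand it upright on its thin edge on the instrument's sample shelf, glazed face towards the round measuring port and centred in front of it, setting it down gently; then slide the clamp up until the sprung pad holds the tile flat against the port. Leave the green tile and the other things on the bench where they are.

Things in the scene. Friction and masses are not known exactly. Their poses are not given: they have to be found in the camera images.
- colorimeter: White bench instrument, fixed, 165 mm wide, 150 mm high. Origin: on the bench under the middle of the port wall; +x points from the shelf into the port, z up. In its frame (mm): grey sample shelf's top z = 20, x -168 to 0, y -60 to 60; port wall is the plane x = 0, y -78 to 78, z up to 75; taller housing behind from x = 70. Two clamp rods run beside the shelf, below its top.
- port (a point): Centre of the round measuring port (25 mm hole in a white ring) in the port wall, 50 mm above the bench, 30 mm above the shelf.
- clamp (a joint): Slide of the aluminium clamp along the shelf, m; 0 farthest from the port, growing towards it, at most 0.085. The unpressed pad's face stands 85 mm minus this value in front of the port wall, so it meets a 10 mm tile standing at the wall at 0.075. Stays where it is left; takes about 10 N to slide.
- clamp_knob (a point): Middle of the clamp's black upright knob: 25 mm diameter, 78 to 108 mm above the bench, this point at 93 mm. It stands 52 mm behind the unpressed pad's face (away from the port). Under it is an aluminium column 20 mm (along the slide) by 32 mm.
- clamp_pad (a joint): How far the sprung round rubber pad (46 mm diameter, its centre at port height) is pressed back into the clamp, m; 0 free, 0.010 bottomed. It presses with 3 N at first, 7 N when bottomed.
- white_tile: White glazed ceramic tile 100 x 100 x 10 mm, 0.24 kg. Origin: centre of its unglazed back face; its z axis points out of the glazed face (the glazed face is z = 10 mm), x and y run along its edges. On the rack it leans 33 degrees from upright, glazed face up, its -x edge on top.
- white_tile_face (a point): Centre of the white tile's glazed face.
- green_tile: Green glazed tile of the same size and frame beside the white one on the rack; stays there.
- drying_rack: Grey drying rack, fixed, 92 x 218 mm; origin at the centre of its underside. Two tiles lean side by side along its y axis, 53 mm either side of the middle, on a sloping ledge, backs on two 6 mm steel wires each. Glazed faces look up and along the rack's +x; tops lean to -x. The wires end 80 mm up the tile, 38 mm either side of its middle; between them the back is free.
- wash_bottle: White wash bottle with red cap, 184 mm high, standing on the bench; bystander, origin under it.
- beaker: Clear 100 ml beaker, 71 mm high; bystander, origin under it.
- notebook: Notebook lying flat, 210 x 152 x 13 mm; bystander, origin under its centre.
- red_pen: Red pen, 145 mm long, lying on the bench; bystander.
- timer: White bench timer 58 x 66 x 21 mm; bystander, origin under it.
Not all that is in view belongs to the job. There is more than one size of the white_tile; the one meant has the size given above.

How it is judged:
By the outcome, as a careful person would: the job done as asked, in the order asked, and still so for the second after the job is handed in, with the robot touching nothing.
It also fails if it takes over 69 s, if anything falls off the work surface, if the arm or the gripper's body presses on something with over 40 N, if the wrist force passes 120 N, or if a joint passes its speed limit or range.

## Working session

There is one attempt and no reset: what is moved stays moved. The work goes in short steps, Python scripts to look and compute and a tool call to move; the robot and the scene stay as the last step left them, time stands still between calls to the robot, and variables do not carry over. Pictures are saved under pics/ and viewed, at most 13 in all, crops included, and the job is handed in when it is done.

Besides the shell and the picture viewer there is one more tool, called after "Request:" by a JSON object that holds its "name" and its "arguments", one argument or row to a line. step_arm: Moves the arm, as the interface text tells. Its arguments: {"type":"object","properties":{"moves":{"type":"array"},"squeeze":{"type":"number"}},"required":["moves"]}

```bash
mkdir -p pics; python3 - <<'E'
from rig import telemetry, imaging, r
import cv2, numpy as np
for c in ("scene","top"):
    f=imaging.grab_frame(c); cv2.imwrite(f"pics/{c}0.png",cv2.resize(f[...,::-1],(800,600)))
    k=imaging.calibration(c); print(c,{a:(np.round(v,3).tolist()) for a,v in k.items()})
    for n in ("colorimeter","port","clamp_knob","white_tile","white_tile_face","green_tile","drying_rack","wash_bottle","beaker","notebook","timer"):
        print(n,[(np.round(d["xy"]).tolist(),round(d["conf"],2)) for d in imaging.mark_of(c,n)][:4])
s=telemetry.sense(); print(s)
E
```

```text
scene {'fx': 476.282, 'fy': 476.282, 'cx': 278.355, 'cy': 216.858, 'cam_to_world': [[-0.815, 0.38, -0.438, -196.657], [-0.58, -0.548, 0.603, 800.059], [-0.011, 0.746, 0.666, 1157.396], [0.0, 0.0, 0.0, 1.0]]}
colorimeter [([282.0, 225.0], 0.8), ([260.0, 262.0], 0.22)]
port [([278.0, 214.0], 0.8)]
clamp_knob [([311.0, 219.0], 0.72)]
white_tile [([275.0, 253.0], 0.83), ([245.0, 311.0], 0.66), ([165.0, 308.0], 0.54)]
white_tile_face [([245.0, 310.0], 0.73), ([277.0, 250.0], 0.48)]
green_tile [([244.0, 249.0], 0.66)]
drying_rack [([255.0, 263.0], 0.66), ([280.0, 226.0], 0.43)]
wash_bottle [([294.0, 180.0], 0.56)]
beaker [([324.0, 177.0], 0.64)]
notebook [([344.0, 190.0], 0.57)]
timer [([164.0, 308.0], 0.89)]
top {'fx': 536.763, 'fy': 536.763, 'cx': 283.939, 'cy': 216.106, 'cam_to_world': [[-0.001, 0.99, -0.141, 282.704], [-1.0, -0.0, 0.008, -177.28], [0.008, 0.141, 0.99, 1746.228], [0.0, 0.0, 0.0, 1.0]]}
colorimeter [([287.0, 218.0], 0.73)]
port [([294.0, 209.0], 0.59)]
clamp_knob [([286.0, 256.0], 0.63)]
white_tile [([238.0, 247.0], 0.86), ([177.0, 253.0], 0.82)]
white_tile_face [([177.0
[... 358 characters left out ...]
], 0.31)]
{'clock': 1.2, 'qpos': array([-1.24037164e+00,  3.53024790e-01,  1.63341022e+00,  1.25615531e-05,
        1.15519423e+00, -2.39265987e-03]), 'qvel': array([-0.00071495,  0.00051368,  0.00029256,  0.00011465,  0.00336023,
        0.0007532 ]), 'joint_efforts': array([-3.92380516e-04, -6.05196476e+01, -3.42443168e+01, -2.34371410e-04,
        1.05025771e-03, -8.33174170e-06]), 'eef_pos': array([ 204.19888624, -590.69756972,  231.26109262]), 'tcp_rot': array([-3.14155609e+00, -1.15795551e-05,  3.32812272e-01]), 'contact_force': array([0.37326716, 0.45267438, 0.23945825]), 'wrist_torque': array([-0.03477983,  0.01335249,  0.02683905]), 'grasp_force': 0.0, 'opening': 0.9985899881576887}
```

View pictures.

View pics/scene0.png

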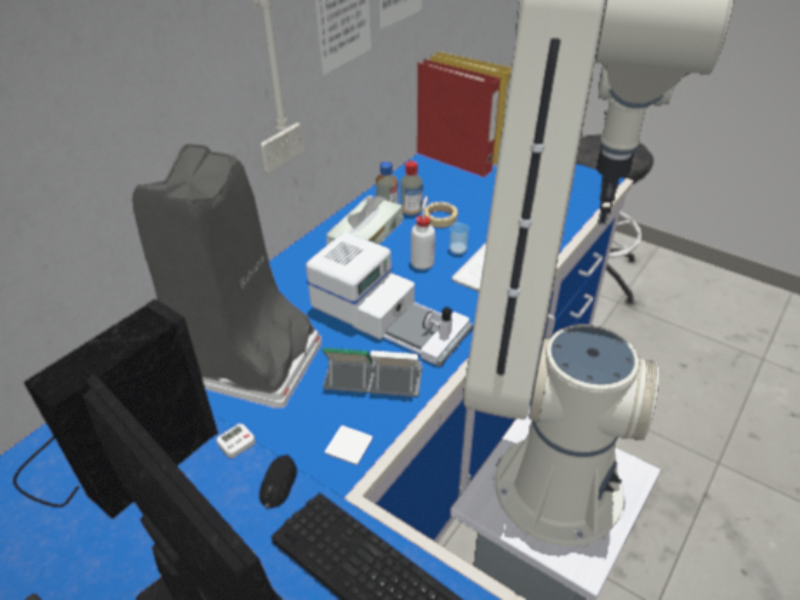

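View pics/top0.png

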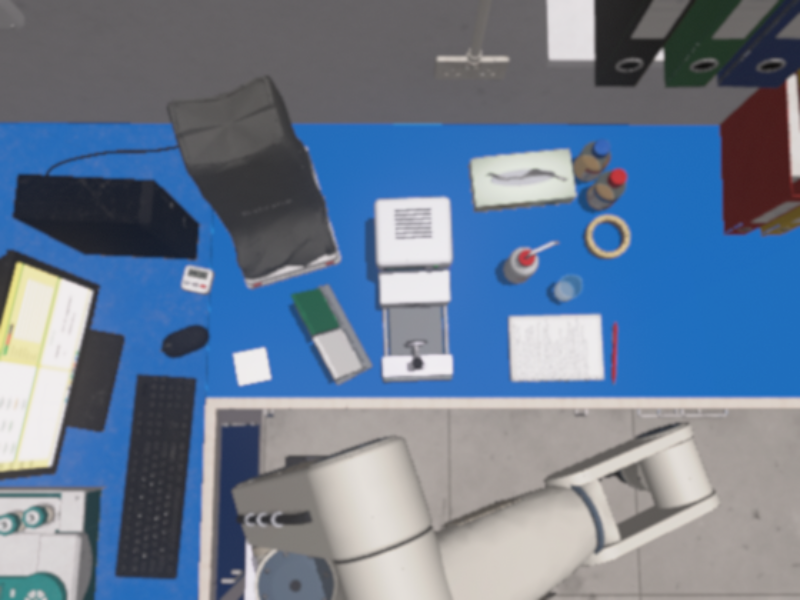

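Two white candidates: the tile on the rack, native top image ≈(235,245) / scene (277,252), and a loose square flat on the bench, top ≈(176,256) / scene (245,311). The loose one is smaller and not on the rack, so I choose the one on the rack. Next come close crops, as check and for measuring.

```bash
cat > h.py <<'E'
import numpy as np, cv2
from rig import telemetry, imaging, r
def proj(c,P):
    k=imaging.calibration(c); T=np.linalg.inv(np.array(k["cam_to_world"]))
    p=np.atleast_2d(P)@T[:3,:3].T+T[:3,3]
    return np.c_[k["cx"]+k["fx"]*p[:,0]/-p[:,2], k["cy"]+k["fy"]*p[:,1]/p[:,2]]
def onz(c,uv,z):
    k=imaging.calibration(c); M=np.array(k["cam_to_world"])
    d=M[:3,:3]@np.array([(uv[0]-k["cx"])/k["fx"],-(uv[1]-k["cy"])/k["fy"],-1]); o=M[:3,3]
    return o+d*(z-o[2])/d[2]
def crop(f,x,y,w,h,s,name,step=10):
    o=cv2.resize(f[y:y+h,x:x+w,::-1],None,fx=s,fy=s,interpolation=cv2.INTER_CUBIC)
    for i in range(-(-x//step)*step,x+w,step): cv2.line(o,(int((i+.5-x)*s),0),(int((i+.5-x)*s),8),(0,0,255),1); cv2.putText(o,str(i),(int((i-x)*s)-8,20),0,.35,(0,0,255))
    for i in range(-(-y//step)*step,y+h,step): cv2.line(o,(0,int((i+.5-y)*s)),(8,int((i+.5-y)*s)),(0,0,255),1); cv2.putText(o,str(i),(10,int((i-y)*s)+8),0,.35,(0,0,255))
    cv2.imwrite(name,o)
E
python3 - <<'E'
from h import *
crop(imaging.grab_frame("top"),195,180,130,95,6,"pics/t1.png")
crop(imaging.grab_frame("scene"),215,190,120,95,6,"pics/s1.png")
E
```

```text
(no output)
```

View pics/t1.png

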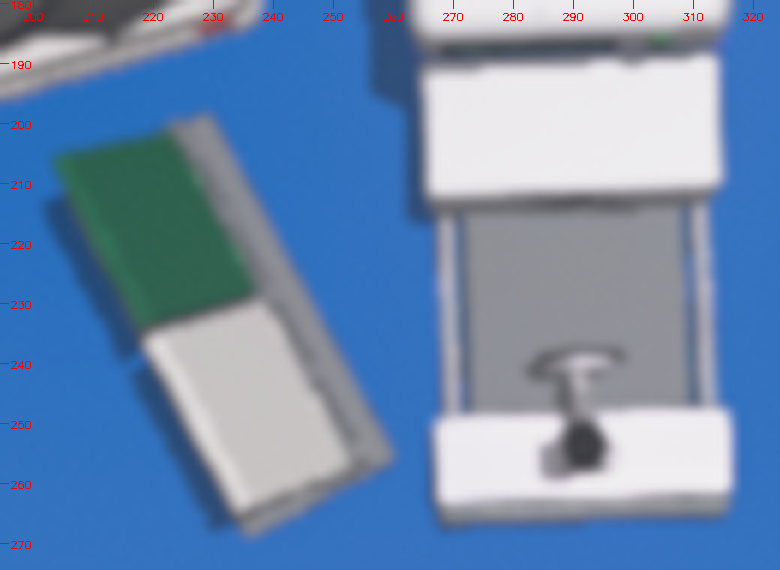

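View pics/s1.png

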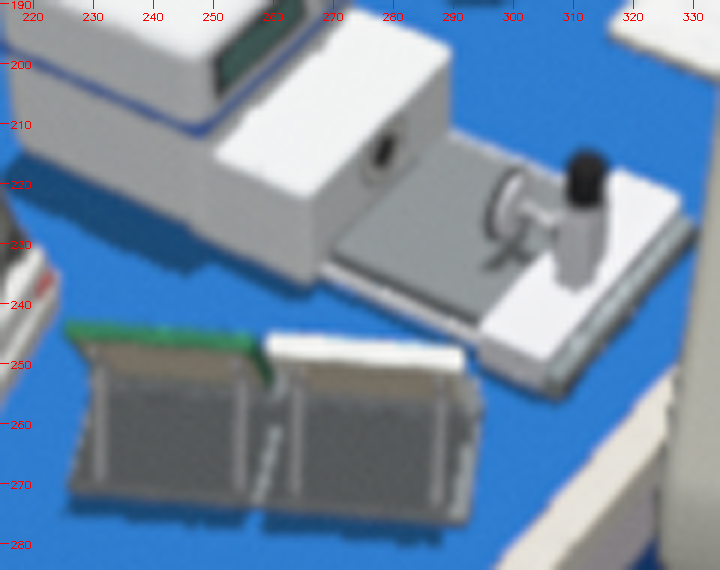

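The crops show the white tile on the rack, next to the green one, leaning on two wires. Its top edge runs from (219,235) to (234,266) in the top view and from (260,248) to (292,250) in the scene view. It is as wide as the green tile, so it is the right one. The clamp knob is at top (291.5,253) and the port at scene (278.5,214). Next I fit the poses.

```bash
cat > fit.py <<'E'
from h import *
from scipy.optimize import least_squares
from scipy.spatial.transform import Rotation as R
col=[("top",(0,78,75),(266.3,212.5)),("top",(0,-78,75),(315,210.5)),("top",(-137,0,108),(291.5,252.5)),
("scene",(0,78,75),(265.5,222)),("scene",(0,-78,75),(289.5,198)),("scene",(0,0,50),(278.3,214.3)),("scene",(-137,0,108),(312,217)),("scene",(-137,0,78),(311.7,223.5))]
# tile: tile frame pts
til=[("top",(-50,50,0),(218.3,235)),("top",(-50,-50,0),(233.5,266.3)),("top",(-50,50,10),(221.3,234)),("top",(-50,-50,10),(236,265)),
("scene",(-50,50,10),(260,245.5)),("scene",(-50,-50,10),(292,248)),("scene",(-50,50,0),(260,249)),("scene",(-50,-50,0),(291.8,252))]
def run(pts,Rf,x0):
    P=np.array([p[1] for p in pts],float); uv=np.array([p[2] for p in pts])
    def res(x):
        W=P@Rf(x).T+[x[0],x[1],x[3] if len(x)>3 else 0]
        return np.array([proj(p[0],w)[0]for p,w in zip(pts,W)])-uv
    s=least_squares(lambda x:res(x).ravel(),x0,x_scale=[10,10,.1,10][:len(x0)],loss="soft_l1"); print(np.round(s.x,3)); print(np.round(res(s.x),1).tolist()); return s.x
c=run(col,lambda x:R.from_euler("z",x[2]).as_matrix(),[550,-200,0])
# tile axes in rack frame: x=-u, z=n, y=z cross x
b=np.radians(33); n=np.array([np.cos(b),0,np.sin(b)]); u=np.array([-np.sin(b),0,np.cos(b)])
B=np.c_[-u,np.cross(n,-u),n]; print(np.round(B,2).tolist())
Rt=lambda x:R.from_euler("z",x[2]).as_matrix()@B
t=run(til,Rt,[480,0,-1.08,60])
np.save("c.npy",c); np.save("t.npy",t)
for cam,uv in (("top",(260,256)),("top",(230,198.5)),("top",(236.5,269)),("scene",(226,272)),("scene",(293,277))): print(cam,uv,np.round(Rt(t).dot(0) if 0 else R.from_euler("z",-t[2]).as_matrix()@(onz(cam,uv,0)-[t[0],t[1],0])))
T=R.from_matrix(Rt(t)); print("centre mid thickness",np.round([t[0],t[1],t[3]]+Rt(t)@[0,0,5],1),"top edge",np.round([t[0],t[1],t[3]]+Rt(t)@[-50,0,5],1),"bottom back",np.round([t[0],t[1],t[3]]+Rt(t)@[50,0,0],1))
print(np.degrees(t[2]),np.degrees(c[2]))
E
python3 fit.py
```

```text
[ 5.38387e+02 -2.11141e+02  2.40000e-02]
[[-0.8, -1.1], [0.0, -0.3], [0.2, 1.0], [-0.4, 0.0], [0.8, -0.6], [-0.2, 0.5], [0.3, -0.2], [0.2, -0.1]]
[[0.54, 0.0, 0.84], [-0.0, 1.0, 0.0], [-0.84, -0.0, 0.54]]
[420.403 -39.505  -1.101  72.334]
[[0.7, 1.6], [0.0, -0.4], [-0.0, 1.2], [-0.1, -0.4], [-0.3, -0.1], [0.1, 0.6], [-0.7, -0.4], [-0.1, -0.2]]
top (260, 256) [ 58. -51.   0.]
top (230, 198.5) [ 54. 164.   0.]
top (236.5, 269) [-29. -54.   0.]
scene (226, 272) [-37. 162.   0.]
scene (293, 277) [-28. -55.   0.]
centre mid thickness [422.3 -43.2  75.1] top edge [410. -19. 117.] bottom back [432.7 -63.8  30.4]
-63.060817701846595 1.3942563263367163
```

```bash
cat >> h.py <<'E'
from scipy.spatial.transform import Rotation as R
def go(Rt,p,cur=None):
    s=telemetry.sense(); C=R.from_euler("xyz",s["tcp_rot"]); d=C.inv()
    turn=(d*Rt).as_rotvec(degrees=True)/45; sh=d.apply(np.array(p)-s["eef_pos"])/200
    print("turn",np.round(turn,3).tolist(),"shift",np.round(sh,3).tolist(),"rows>=",np.ceil(max(np.linalg.norm(sh)*4,np.linalg.norm(turn)*45/8.59)))
def rackR(yaw=-62,lean=33):
    b=np.radians(lean); z=R.from_euler("z",yaw,degrees=True).as_matrix()
    n=z@[np.cos(b),0,np.sin(b)]; u=z@[-np.sin(b),0,np.cos(b)]
    return R.from_matrix(np.c_[np.cross(n,-u),n,-u]),n,u
TOP=np.array([410.,-19,117])
E
python3 - <<'E'
from h import *
Rt,n,u=rackR(); print(Rt.as_euler("xyz"),n,u)
print("pre",TOP+80*u,"grasp",TOP-35*u)
go(R.from_euler("xyz",telemetry.sense()["tcp_rot"]),[300,-300,350])
E
```

```text
[2.565634   0.         0.48869219] [ 0.39373198 -0.74050216  0.54463904] [-0.25569254  0.48088772  0.83867057]
pre [389.54459689  19.471018   184.09364544] grasp [418.94923886 -35.83107037  87.64653012]
turn [0.0, 0.0, 0.0] shift [0.928, -1.217, -0.594] rows>= 7.0
```

Request:
{"name": "step_arm", "arguments": {
  "moves": [
    [[0, 0, 0], [0.2, -0.25, -0.2], 1],
    [[0, 0, 0], [0.4, -0.5, -0.4], 0.6],
    [[0, 0, 0], [0.6, -0.75, -0.6], 0.2],
    [[0, 0, 0], [0.93, -1, -0.6], 0.1],
    [[0, 0, 0], [0.93, -1, -0.6], 0.1],
    [[0, 0, 0], [0.93, -1, -0.6], 0.1],
    [[0, 0, 0], [0.93, -1, -0.6], 0.1],
    [[0, 0, 0], [0.93, -1, -0.6], 0.1]
  ],
  "squeeze": 30
}}

```text
clock: 2.1
eef_pos: [315.3, -340.3, 351.9]
tcp_rot: [3.14, -0.0, 0.335]
contact_force: [-0.2, -1.7, -0.2]
opening: 0.55
grasp_force: 0.0
```

```bash
python3 - <<'E'
from h import *
Rt,n,u=rackR(); go(Rt,TOP+130*u); print(telemetry.sense()["qpos"])
E
```

```text
turn [-0.73, 0.056, -0.19] shift [0.922, -1.712, 0.627] rows>= 9.0
[-8.26614007e-01 -9.51773561e-03  1.80564180e+00 -2.82863885e-04
  1.34385710e+00  4.08787935e-01]
```

Request:
{"name": "step_arm", "arguments": {
  "moves": [
    [[-0.1, 0, 0], [0.15, -0.2, 0], 0.1],
    [[-0.25, 0.02, -0.05], [0.3, -0.4, 0], 0.1],
    [[-0.45, 0.03, -0.1], [0.45, -0.6, 0], 0.1],
    [[-0.6, 0.05, -0.15], [0.5, -0.8, 0], 0.1],
    [[-0.73, 0.056, -0.19], [0.55, -1, 0], 0.1],
    [[-0.73, 0.056, -0.19], [0.55, -1, 0], 0.1],
    [[-0.73, 0.056, -0.19], [0.55, -1, 0], 0.1],
    [[-0.73, 0.056, -0.19], [0.55, -1, 0], 0.1]
  ]
}}

```text
clock: 2.9
eef_pos: [353.0, -114.6, 350.4]
tcp_rot: [2.567, 0.002, 0.491]
contact_force: [0.1, 0.4, -0.6]
opening: 0.551
grasp_force: 0.0
```

```bash
python3 - <<'E'
from h import *
Rt,n,u=rackR(); go(Rt,TOP+130*u); print(telemetry.sense()["qpos"])
E
```

```text
turn [-0.001, 0.0, 0.003] shift [0.478, -0.876, 0.173] rows>= 5.0
[ 0.18057084 -0.33936403  2.18763538 -0.59734202  1.17198368  1.46406229]
```

Request:
{"name": "step_arm", "arguments": {
  "moves": [
    [[0, 0, 0], [0.1, -0.2, 0], 0.1],
    [[0, 0, 0], [0.2, -0.4, 0], 0.1],
    [[0, 0, 0], [0.35, -0.6, 0.05], 0.1],
    [[0, 0, 0], [0.478, -0.8, 0.1], 0.1],
    [[0, 0, 0], [0.478, -0.876, 0.173], 0.1],
    [[0, 0, 0], [0.478, -0.876, 0.173], 0.1],
    [[0, 0, 0], [0.478, -0.876, 0.173], 0.1]
  ]
}}

```text
clock: 3.6
eef_pos: [378.1, 40.8, 227.1]
tcp_rot: [2.567, 0.003, 0.484]
contact_force: [0.9, -0.3, -0.2]
opening: 0.55
grasp_force: 0.0
```

```bash
python3 - <<'E'
from h import *
Rt,n,u=rackR(); go(Rt,TOP+20*u); print(telemetry.sense()["qpos"])
E
```

```text
turn [-0.002, 0.006, -0.003] shift [0.003, -0.015, 0.546] rows>= 3.0
[ 6.09884183e-01  1.55390823e-03  2.22384376e+00 -6.50067493e-01
  1.09806503e+00  2.05327507e+00]
```

Request:
{"name": "step_arm", "arguments": {
  "moves": [
    [[0, 0, 0], [0, -0.01, 0.15], 0.1],
    [[0, 0, 0], [0, -0.015, 0.3], 0.1],
    [[0, 0, 0], [0, -0.015, 0.45], 0.1],
    [[0, 0, 0], [0, -0.015, 0.545], 0.1],
    [[0, 0, 0], [0, -0.015, 0.545], 0.1]
  ]
}}

```text
clock: 4.1
eef_pos: [404.3, -10.4, 133.8]
tcp_rot: [2.567, 0.002, 0.482]
contact_force: [0.1, -0.1, -0.4]
opening: 0.551
grasp_force: 0.0
```

```bash
python3 - <<'E'
from h import *
a=imaging.grab_frame("top");b=imaging.grab_frame("scene")
crop(a,200,190,70,85,7,"pics/a.png");crop(b,220,190,90,95,6,"pics/b.png")
A=cv2.imread("pics/a.png");B=cv2.imread("pics/b.png")
A=cv2.resize(A,(395,480));B=cv2.resize(B,(400,422));o=np.zeros((480,800,3),np.uint8);o[:,:395]=A;o[:422,400:]=B;cv2.imwrite("pics/ab1.png",o)
E
```

```text
(no output)
```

View pics/ab1.png

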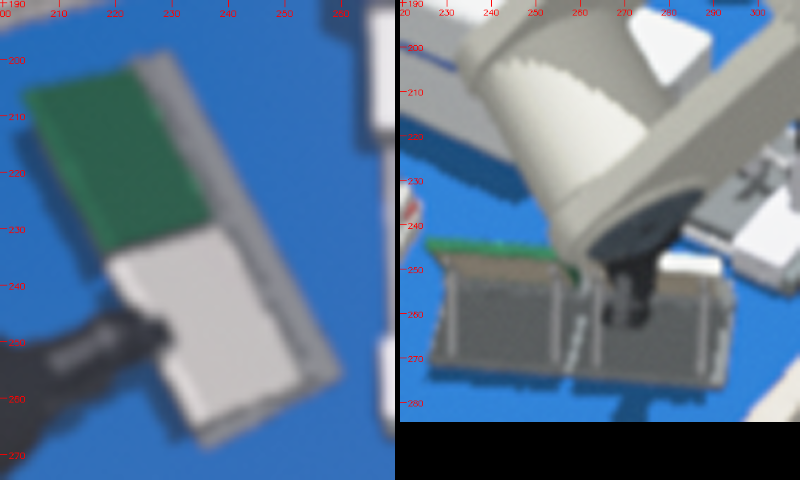

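The gripper straddles the white tile's top edge near its middle: finger at top (228,249) and scene (271,256). I go down along the tile.

Request:
{"name": "step_arm", "arguments": {
  "moves": [
    [[0, 0, 0], [0, 0, 0.07], 0.1],
    [[0, 0, 0], [0, 0, 0.14], 0.1],
    [[0, 0, 0], [0, 0, 0.2], 0.1],
    [[0, 0, 0], [0, 0, 0.24], 0.1],
    [[0, 0, 0], [0, 0, 0.275], 0.1],
    [[0, 0, 0], [0, 0, 0.275], 0.1]
  ]
}}

```text
clock: 4.8
eef_pos: [418.6, -34.6, 87.9]
tcp_rot: [2.567, -0.0, 0.486]
contact_force: [-0.2, -0.0, 0.1]
opening: 0.548
grasp_force: 0.0
```

```bash
python3 - <<'E'
from h import *
Rt,n,u=rackR(); go(Rt,TOP-35*u)
p=np.array([404.3,-10.4,133.8]); print(proj("scene",[p-28*n,p,TOP]),proj("top",[p-28*n,p,TOP]))
E
```

```text
turn [-0.002, 0.002, -0.003] shift [-0.001, 0.005, 0.004] rows>= 1.0
[[274.42288665 256.23208767]
 [275.39798363 247.09919476]
 [275.60678839 248.55833913]] [[217.57935625 255.99650813]
 [223.96937834 251.97415301]
 [227.39920625 250.51247951]]
```

Request:
{"name": "step_arm", "arguments": {
  "moves": [
    [[0, 0, 0], [0, 0.005, 0], -0.3],
    [[0, 0, 0], [0, 0.005, 0], -0.6],
    [[0, 0, 0], [0, 0.005, 0], -0.8],
    [[0, 0, 0], [0, 0.005, 0], -1],
    [[0, 0, 0], [0, 0.005, 0], -1],
    [[0, 0, 0], [0, 0.005, 0], -1]
  ],
  "squeeze": 25
}}

```text
clock: 5.4
eef_pos: [419.4, -35.9, 89.5]
tcp_rot: [2.564, 0.0, 0.487]
contact_force: [2.0, -4.8, 8.3]
opening: 0.111
grasp_force: 25.3
```

Request:
{"name": "step_arm", "arguments": {
  "moves": [
    [[0, 0, 0], [0, 0.01, 0], -1],
    [[0, 0, 0], [0, 0.015, -0.03], -1],
    [[0, 0, 0], [0, 0.03, -0.1], -1],
    [[0, 0, 0], [0, 0.05, -0.2], -1],
    [[0, 0, 0], [0, 0.1, -0.35], -1],
    [[0, 0, 0], [0, 0.2, -0.5], -1],
    [[0, 0, 0], [0, 0.3, -0.65], -1],
    [[0, 0, 0], [0, 0.3, -0.65], -1]
  ],
  "squeeze": 60
}}

```text
clock: 6.2
eef_pos: [411.0, -16.1, 234.0]
tcp_rot: [2.567, -0.007, 0.487]
contact_force: [-0.2, 0.2, -2.6]
opening: 0.105
grasp_force: 58.9
```

```bash
python3 - <<'E'
from h import *
c=np.load("c.npy"); print(c)
F=R.from_euler("xyz",[np.pi,0,np.pi/2+c[2]])
cc=np.array([c[0],c[1],0]); ex=np.array([np.cos(c[2]),np.sin(c[2]),0])
go(F,cc-20*ex+[0,0,260])
E
```

```text
[ 5.38386762e+02 -2.11141292e+02  2.43343635e-02]
turn [0.659, 0.397, -1.373] shift [0.018, 1.007, 0.497] rows>= 9.0
```

Request:
{"name": "step_arm", "arguments": {
  "moves": [
    [[0, 0, 0], [0, 0.15, 0], -1],
    [[0.06, 0.04, -0.13], [0, 0.3, 0.05], -1],
    [[0.12, 0.08, -0.27], [0, 0.45, 0.1], -1],
    [[0.2, 0.12, -0.4], [0, 0.6, 0.15], -1],
    [[0.27, 0.16, -0.55], [0, 0.7, 0.2], -1],
    [[0.33, 0.2, -0.69], [0, 0.8, 0.25], -1],
    [[0.4, 0.24, -0.82], [0, 0.9, 0.35], -1],
    [[0.46, 0.28, -0.96], [0, 0.95, 0.4], -1]
  ]
}}

```text
clock: 7.0
eef_pos: [500.6, -191.2, 265.9]
tcp_rot: [2.892, 0.088, 1.086]
contact_force: [0.0, 0.2, -2.6]
opening: 0.108
grasp_force: 59.3
```

```bash
python3 - <<'E'
from h import *
c=np.load("c.npy")
F=R.from_euler("xyz",[np.pi,0,np.pi/2+c[2]])
cc=np.array([c[0],c[1],0]); ex=np.array([np.cos(c[2]),np.sin(c[2]),0])
go(F,cc-30*ex+[0,0,260])
E
```

```text
turn [0.282, 0.19, -0.631] shift [-0.07, 0.071, 0.055] rows>= 4.0
```

Request:
{"name": "step_arm", "arguments": {
  "moves": [
    [[0.07, 0.05, -0.16], [-0.02, 0.02, 0.01], -1],
    [[0.14, 0.1, -0.32], [-0.04, 0.04, 0.03], -1],
    [[0.21, 0.14, -0.48], [-0.06, 0.06, 0.05], -1],
    [[0.282, 0.19, -0.63], [-0.07, 0.07, 0.055], -1],
    [[0.282, 0.19, -0.63], [-0.07, 0.07, 0.055], -1],
    [[0.282, 0.19, -0.63], [-0.07, 0.07, 0.055], -1],
    [[0.282, 0.19, -0.63], [-0.07, 0.07, 0.055], -1]
  ]
}}

```text
clock: 7.7
eef_pos: [507.7, -210.2, 260.3]
tcp_rot: [3.14, 0.002, 1.589]
contact_force: [0.4, 0.1, -3.1]
opening: 0.105
grasp_force: 59.4
```

```bash
python3 - <<'E'
from h import *
s=telemetry.sense();print(s["eef_pos"],s["tcp_rot"],s["qpos"])
c=np.load("c.npy")
F=R.from_euler("xyz",[np.pi,0,np.pi/2+c[2]])
cc=np.array([c[0],c[1],0]); ex=np.array([np.cos(c[2]),np.sin(c[2]),0])
go(F,cc-30*ex+[0,0,160])
crop(imaging.grab_frame("scene"),215,150,120,100,6,"pics/s2.png")
imaging.grab_frame("top")
print(imaging.mark_of("scene","white_tile_face"),imaging.mark_of("scene","white_tile"))
Rt=R.from_euler("xyz",s["tcp_rot"]); P=s["eef_pos"]
for x in(-50,50):
  for z in (-35,65):
    print(x,z,np.round(proj("scene",P+Rt.apply([x,-5,z])),1).tolist())
E
```

```text
[ 507.71860651 -210.23422914  260.31607307] [3.14012755e+00 1.83335544e-03 1.58886516e+00] [-3.94630652e-01  2.06818161e-01  1.76538145e+00 -1.18712290e-03
  1.16731587e+00 -4.12235877e-01]
turn [0.002, 0.002, -0.008] shift [-0.007, 0.003, 0.502] rows>= 3.0
[{'xy': [245.0, 307.7], 'conf': 0.88}, {'xy': [284.2, 171.4], 'conf': 0.61}, {'xy': [283.9, 224.4], 'conf': 0.18}] [{'xy': [287.3, 170.9], 'conf': 0.73}, {'xy': [245.1, 310.9], 'conf': 0.66}, {'xy': [260.9, 263.8], 'conf': 0.41}]
-50 -35 [[295.1, 153.0]]
-50 65 [[294.7, 178.0]]
50 -35 [[277.3, 168.5]]
50 65 [[277.7, 193.8]]
```

View pics/s2.png

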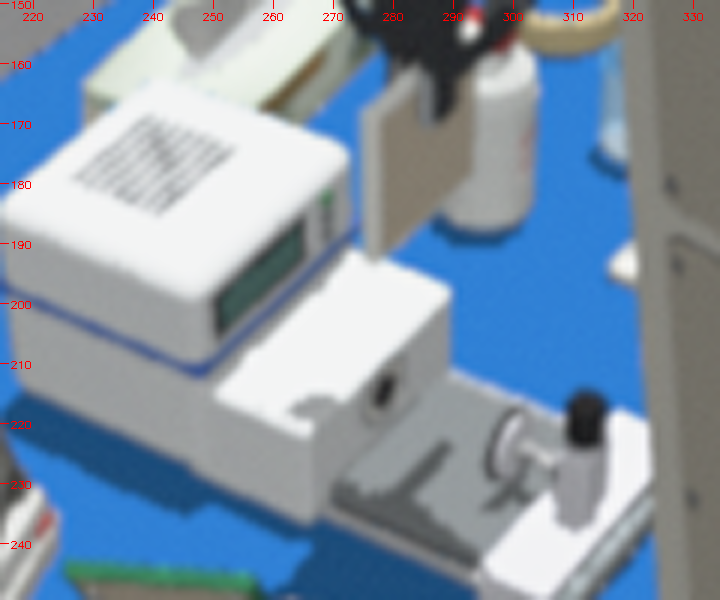

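The tile hangs upright and square in the grip, with its back towards the camera. Its edges are at columns 278–294 and its bottom at (278,193), within 1 px of what I predicted. I lower it in front of the port.

Request:
{"name": "step_arm", "arguments": {
  "moves": [
    [[0, 0, 0], [0, 0, 0.15], -1],
    [[0, 0, 0], [0, 0.01, 0.3], -1],
    [[0, 0, -0.008], [-0.007, 0.03, 0.45], -1],
    [[0, 0, -0.008], [-0.007, 0.05, 0.6], -1],
    [[0, 0, -0.008], [-0.007, 0.05, 0.7], -1],
    [[0, 0, -0.008], [-0.007, 0.05, 0.77], -1],
    [[0, 0, -0.008], [-0.007, 0.05, 0.77], -1],
    [[0, 0, -0.008], [-0.007, 0.05, 0.77], -1]
  ]
}}

```text
clock: 8.7
eef_pos: [519.1, -212.4, 107.7]
tcp_rot: [3.139, 0.002, 1.597]
contact_force: [-0.2, 0.3, -2.2]
opening: 0.109
grasp_force: 59.5
```

```bash
python3 - <<'E'
from h import *
s=telemetry.sense();print(s["eef_pos"],s["tcp_rot"],s["contact_force"])
c=np.load("c.npy")
F=R.from_euler("xyz",[np.pi,0,np.pi/2+c[2]])
cc=np.array([c[0],c[1],0]); ex=np.array([np.cos(c[2]),np.sin(c[2]),0])
go(F,cc-20*ex+[0,0,85])
a=imaging.grab_frame("top");b=imaging.grab_frame("scene")
crop(b,250,170,80,80,5,"pics/b.png");crop(a,255,190,70,85,5,"pics/a.png")
A=cv2.imread("pics/a.png");B=cv2.imread("pics/b.png")
o=np.zeros((425,760,3),np.uint8);o[:,:350]=A;o[:400,355:755]=B;cv2.imwrite("pics/ab2.png",o)
Rt=R.from_euler("xyz",s["tcp_rot"]); P=s["eef_pos"]
for x in(-50,50):
  for z in (-35,65):
    print(x,z,[np.round(proj(k,P+Rt.apply([x,-5,z])),1).tolist() for k in("scene","top")])
E
```

```text
[ 519.14144374 -212.44029656  107.69084607] [3.13902778e+00 1.97286151e-03 1.59729822e+00] [-0.1698062   0.27782905 -2.2103197 ]
turn [0.003, 0.003, 0.003] shift [0.004, -0.004, 0.113] rows>= 1.0
-50 -35 [[[292.0, 188.8]], [[307.8, 214.9]]]
-50 65 [[[291.7, 210.8]], [[306.2, 219.3]]]
50 -35 [[[275.6, 204.7]], [[274.6, 215.8]]]
50 65 [[[276.0, 226.9]], [[275.0, 220.2]]]
```

View pics/ab2.png

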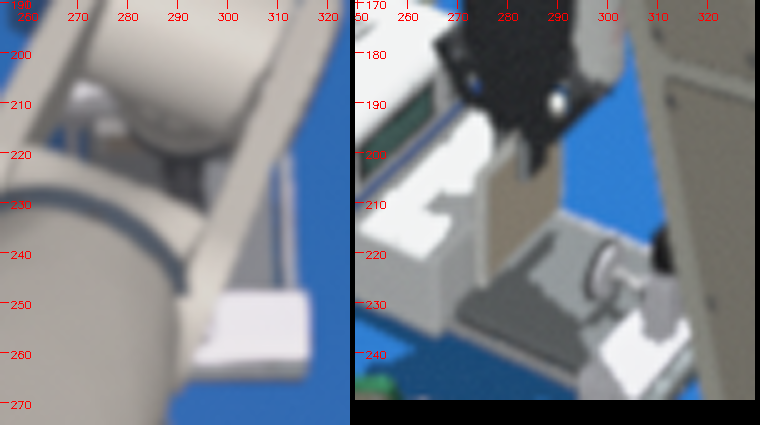

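The tile hangs just above the shelf with its near bottom corner at scene (275.5,227), as predicted. I lower it slowly.

Request:
{"name": "step_arm", "arguments": {
  "moves": [
    [[0, 0, 0], [0, 0, 0.03], -1],
    [[0, 0, 0], [0, 0.01, 0.05], -1],
    [[0, 0, 0], [0, 0.015, 0.07], -1],
    [[0, 0, 0], [0, 0.02, 0.08], -1],
    [[0, 0, 0], [0, 0.02, 0.085], -1],
    [[0, 0, 0], [0, 0.02, 0.09], -1],
    [[0, 0, 0], [0, 0.02, 0.09], -1]
  ]
}}

```text
clock: 9.5
eef_pos: [522.8, -212.3, 88.9]
tcp_rot: [3.14, 0.002, 1.597]
contact_force: [-0.5, 0.3, -3.0]
opening: 0.104
grasp_force: 59.5
```

Request:
{"name": "step_arm", "arguments": {
  "moves": [
    [[0, 0, 0], [0, 0, 0.003], -1],
    [[0, 0, 0], [0, 0, 0.006], -1],
    [[0, 0, 0], [0, 0, 0.008], -1],
    [[0, 0, 0], [0, 0, 0.01], -1],
    [[0, 0, 0], [0, 0, 0.01], -1]
  ]
}}

```text
clock: 10.0
eef_pos: [523.2, -212.1, 88.1]
tcp_rot: [3.139, 0.002, 1.597]
contact_force: [-2.6, 3.5, 7.2]
opening: 0.108
grasp_force: 61.4
```

Request:
{"name": "step_arm", "arguments": {
  "moves": [
    [[0, 0, 0], [0, 0, -0.006], -1],
    [[0, 0, 0], [0, 0.01, -0.006], -1],
    [[0, 0, 0], [0, 0.02, -0.006], -1],
    [[0, 0, 0], [0, 0.03, -0.006], -1],
    [[0, 0, 0], [0, 0.03, -0.006], -1]
  ]
}}

```text
clock: 10.5
eef_pos: [529.2, -212.2, 88.2]
tcp_rot: [3.139, 0.002, 1.597]
contact_force: [-0.4, 0.7, -1.4]
opening: 0.107
grasp_force: 59.7
```

Request:
{"name": "step_arm", "arguments": {
  "moves": [
    [[0, 0, 0], [0, 0.005, 0], -1],
    [[0, 0, 0], [0, 0.01, 0], -1],
    [[0, 0, 0], [0, 0.01, 0], -1]
  ]
}}

```text
clock: 10.8
eef_pos: [530.9, -212.0, 88.2]
tcp_rot: [3.14, 0.002, 1.597]
contact_force: [-0.4, 0.0, -0.6]
opening: 0.106
grasp_force: 59.7
```

Touching the shelf lightly, I creep to the wall, watching the force.

Request:
{"name": "step_arm", "arguments": {
  "moves": [
    [[0, 0, 0], [0, 0.004, 0], -1],
    [[0, 0, 0], [0, 0.007, 0], -1],
    [[0, 0, 0], [0, 0.007, 0], -1]
  ]
}}

```text
clock: 11.1
eef_pos: [531.4, -211.9, 88.1]
tcp_rot: [3.141, 0.001, 1.598]
contact_force: [-5.7, -0.2, 2.4]
opening: 0.107
grasp_force: 60.3
```

Request:
{"name": "step_arm", "arguments": {
  "moves": [
    [[0, 0, 0], [0, 0.004, 0], -1],
    [[0, 0, 0], [0, 0.006, 0], -1],
    [[0, 0, 0], [0, 0.006, 0], -1]
  ]
}}

```text
clock: 11.4
eef_pos: [531.7, -211.9, 88.1]
tcp_rot: [-3.14, 0.001, 1.598]
contact_force: [-8.8, -1.2, 4.9]
opening: 0.107
grasp_force: 60.7
```

```bash
python3 - <<'E'
from h import *
c=np.load("c.npy"); z=R.from_euler("z",c[2]).as_matrix(); cc=np.array([c[0],c[1],0])
crop(imaging.grab_frame("scene"),255,180,60,60,10,"pics/s3.png",5)
for y in (50,-50): print(y,np.round([proj("scene",cc+z@[-10,y,h])[0] for h in(20,75,120)],1).tolist())
s=telemetry.sense(); print(s["contact_force"],s["wrist_torque"])
E
```

```text
50 [[272.5, 230.3], [272.2, 218.5], [272.0, 208.5]]
-50 [[288.3, 214.3], [288.3, 202.7], [288.4, 192.7]]
[-8.78018433 -0.49480446  5.09559247] [-0.34714156  1.7828273   0.14600198]
```

View pics/s3.png

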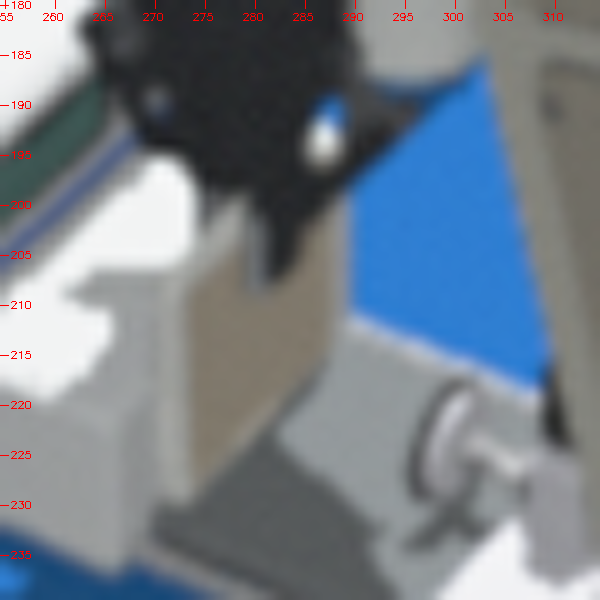

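The tile is at the wall and its edges (273.2 and 287.8) lie symmetrically about the port. But the bottom edge slopes a little, with the near corner at (273,228) about 4 mm high, and the torque also suggests that only the far corner touches. I lift off, level it about tool y, and touch again.

Request:
{"name": "step_arm", "arguments": {
  "moves": [
    [[0, 0, 0], [0, -0.01, 0], -1],
    [[0, 0, 0], [0, -0.02, -0.01], -1],
    [[0, 0, 0], [0, -0.02, -0.02], -1],
    [[0, -0.02, 0], [0, -0.02, -0.02], -1],
    [[0, -0.045, 0], [0, -0.02, -0.02], -1],
    [[0, -0.045, 0], [0, -0.02, -0.02], -1],
    [[0, -0.045, 0], [0, -0.02, -0.02], -1]
  ]
}}

```text
clock: 12.15
eef_pos: [529.5, -211.7, 92.2]
tcp_rot: [3.14, 0.037, 1.598]
contact_force: [0.0, 0.2, -2.6]
opening: 0.111
grasp_force: 59.5
```

```bash
python3 -c "
from h import *
s=telemetry.sense(); print(s['eef_pos'],s['tcp_rot'],s['contact_force'], s['wrist_torque'])"
```

```text
[ 529.53918195 -211.72284215   92.22043053] [3.13962517 0.03704084 1.59806251] [ 0.0051653  0.1701153 -2.5988094] [ 0.03345366 -0.00050667 -0.00542901]
```

Request:
{"name": "step_arm", "arguments": {
  "moves": [
    [[0, 0, 0], [0, 0, 0.005], -1],
    [[0, 0, 0], [0, 0, 0.01], -1],
    [[0, 0, 0], [0, 0, 0.013], -1],
    [[0, 0, 0], [0, 0, 0.016], -1],
    [[0, 0, 0], [0, 0, 0.018], -1],
    [[0, 0, 0], [0, 0, 0.018], -1]
  ]
}}

```text
clock: 12.75
eef_pos: [529.6, -212.5, 89.1]
tcp_rot: [3.139, 0.037, 1.597]
contact_force: [-1.6, -0.4, 4.4]
opening: 0.103
grasp_force: 60.7
```

```bash
python3 -c "
from h import *
s=telemetry.sense(); print(s['eef_pos'],s['tcp_rot'],s['contact_force'], s['wrist_torque'])"
```

```text
[ 529.60521996 -212.4773464    89.14334491] [3.13934295 0.03732722 1.59732305] [-1.55434255 -0.35328027  4.35322394] [0.12181219 0.40320755 0.08233793]
```

Request:
{"name": "step_arm", "arguments": {
  "moves": [
    [[0, 0, 0], [0, 0, -0.01], -1],
    [[0, 0.02, 0], [0, 0, -0.01], -1],
    [[0, 0.035, 0], [0, 0, -0.008], -1],
    [[0, 0.035, 0], [0, 0, -0.004], -1],
    [[0, 0.035, 0], [0, 0, 0], -1],
    [[0, 0.035, 0], [0, 0, 0.004], -1],
    [[0, 0.035, 0], [0, 0, 0.007], -1],
    [[0, 0.035, 0], [0, 0, 0.007], -1]
  ]
}}

```text
clock: 13.55
eef_pos: [529.6, -212.5, 88.0]
tcp_rot: [3.139, 0.01, 1.598]
contact_force: [-1.2, -2.0, 6.7]
opening: 0.108
grasp_force: 60.9
```

```bash
python3 -c "
from h import *
s=telemetry.sense(); print(s['eef_pos'],s['tcp_rot'],s['contact_force'], s['wrist_torque'])"
```

```text
[ 529.59150273 -212.49168519   87.98690394] [3.13941906 0.00999801 1.59757092] [-1.15744354 -1.96722919  6.72707204] [0.14669251 0.58994616 0.0125336 ]
```

Request:
{"name": "step_arm", "arguments": {
  "moves": [
    [[0, 0, 0], [0, 0, -0.003], -1],
    [[0, 0, 0], [0, 0.004, -0.003], -1],
    [[0, 0, 0], [0, 0.008, -0.003], -1],
    [[0, 0, 0], [0, 0.01, -0.003], -1],
    [[0, 0, 0], [0, 0.012, -0.003], -1],
    [[0, 0, 0], [0, 0.012, -0.003], -1]
  ]
}}

```text
clock: 14.15
eef_pos: [531.4, -212.2, 88.0]
tcp_rot: [3.141, 0.009, 1.598]
contact_force: [-4.5, -0.7, 5.9]
opening: 0.108
grasp_force: 60.9
```

Now I release.

Request:
{"name": "step_arm", "arguments": {
  "moves": [
    [[0, 0, 0], [0, 0, 0], -0.7],
    [[0, 0, 0], [0, 0, 0], -0.6],
    [[0, 0, 0], [0, 0, 0], -0.5],
    [[0, 0, 0], [0, 0, 0], -0.4],
    [[0, 0, 0], [0, 0, 0], -0.2],
    [[0, 0, 0], [0, 0, 0], -0.2]
  ],
  "squeeze": 20
}}

```text
clock: 14.75
eef_pos: [531.9, -212.2, 87.8]
tcp_rot: [3.14, 0.01, 1.597]
contact_force: [0.2, -0.8, 0.4]
opening: 0.394
grasp_force: 0.0
```

Request:
{"name": "step_arm", "arguments": {
  "moves": [
    [[0, 0, 0], [0, -0.005, -0.05], -0.2],
    [[0, 0, 0], [0, -0.005, -0.15], -0.2],
    [[0, 0, 0], [0, -0.005, -0.3], -0.2],
    [[0, 0, 0], [0, -0.005, -0.5], -0.2],
    [[0, 0, 0], [0, -0.005, -0.7], -0.2],
    [[0, 0, 0], [0, -0.005, -0.7], -0.2],
    [[0, 0, 0], [0, -0.005, -0.7], -0.2]
  ]
}}

```text
clock: 15.45
eef_pos: [531.0, -211.1, 229.5]
tcp_rot: [3.137, 0.011, 1.597]
contact_force: [-0.7, -0.3, -1.1]
opening: 0.402
grasp_force: 0.0
```

```bash
python3 - <<'E'
from h import *
c=np.load("c.npy"); z=R.from_euler("z",c[2]).as_matrix(); cc=np.array([c[0],c[1],0])
a=imaging.grab_frame("top");b=imaging.grab_frame("scene")
crop(b,255,175,65,70,6,"pics/b.png");crop(a,255,185,65,85,6,"pics/a.png")
A=cv2.imread("pics/a.png");B=cv2.imread("pics/b.png")
o=np.zeros((510,785,3),np.uint8);o[:,:390]=A;o[:420,395:785]=B;cv2.imwrite("pics/ab3.png",o)
s=telemetry.sense(); print(s["eef_pos"],s["contact_force"])
K=cc+z@[-137,0,0]; print("knob",K, imaging.mark_of("scene","clamp_knob")[:1],proj("scene",K+[0,0,93]))
E
```

```text
[ 529.84653292 -210.66935353  227.22203272] [0.2365953  0.38305543 0.06280048]
knob [ 401.42732292 -214.4747706     0.        ] [{'xy': [312.3, 217.8], 'conf': 0.8}] [[312.09817699 220.12032569]]
```

View pics/ab3.png

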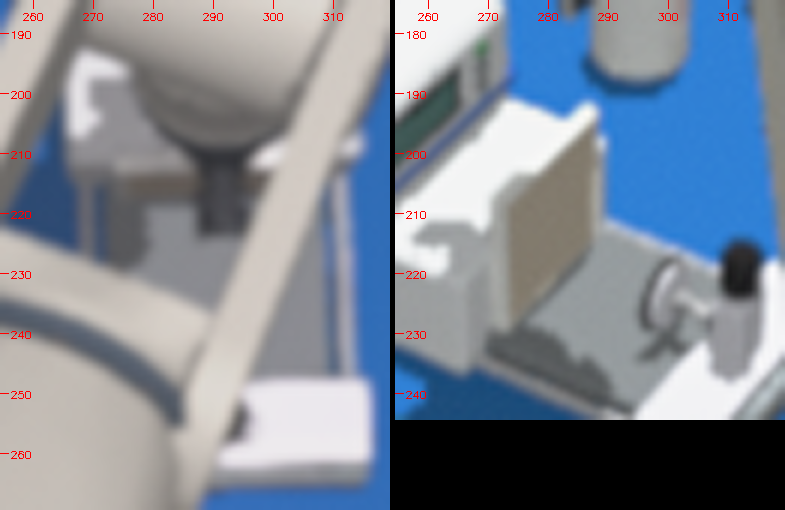

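The tile stands upright alone at the port wall. Its back face spans scene (273,209)–(287,215) and the knob is at (313,219). Next I grip the knob along the slide direction.

```bash
python3 - <<'E'
from h import *
c=np.load("c.npy"); z=R.from_euler("z",c[2]).as_matrix(); cc=np.array([c[0]-2,c[1],0])
print(proj("top",[cc+z@[-10,50,120],cc+z@[0,50,120],cc+z@[0,78,75]]))
F=R.from_euler("xyz",[np.pi,0,np.pi/2+c[2]])
go(F,cc+z@[-137,0,0]+[0,0,170]); go(F,cc+z@[-137,0,0]+[0,0,80])
E
```

```text
[[274.34919548 212.83908241]
 [274.27387645 209.6134482 ]
 [265.51905523 212.02077298]]
turn [0.0, 0.011, 0.003] shift [0.0, -0.652, 0.284] rows>= 3.0
turn [0.0, 0.011, 0.003] shift [0.004, -0.652, 0.734] rows>= 4.0
```

```bash
python3 - <<'E'
from h import *
a=imaging.grab_frame("top").astype(int)
for r_ in (205,209,211,212,213,214,215,216): print(r_,a[r_,262:284].sum(1).tolist())
i=imaging.recognise("top","white_tile")[:2]; print(i, imaging.mark_of("top","port")[:1]); 
b=imaging.grab_frame("scene"); print(imaging.mark_of("scene","white_tile")[:2],imaging.recognise("scene","white_tile")[:2])
c=np.load("c.npy"); z=R.from_euler("z",c[2]).as_matrix(); cc=np.array([c[0]-2,c[1],0])
print(proj("scene",cc+z@[-10,0,70]))
b=b.astype(int)
for r_ in (206,210,213,215,220): print(r_,b[r_,264:294].sum(1).tolist())
E
```

```text
205 [322, 296, 267, 358, 523, 655, 680, 662, 614, 533, 463, 437, 435, 435, 435, 432, 414, 367, 311, 291, 299, 308]
209 [280, 244, 239, 281, 358, 414, 438, 440, 436, 437, 436, 432, 426, 425, 428, 431, 430, 430, 443, 460, 425, 335]
211 [266, 241, 240, 277, 344, 394, 411, 414, 414, 411, 412, 419, 437, 452, 450, 447, 442, 441, 437, 434, 433, 424]
212 [244, 235, 236, 269, 319, 360, 372, 375, 376, 372, 374, 392, 432, 456, 451, 445, 441, 439, 427, 422, 421, 420]
213 [234, 232, 235, 255, 293, 324, 331, 334, 334, 331, 330, 349, 390, 414, 409, 401, 397, 387, 377, 369, 368, 369]
214 [234, 234, 233, 246, 275, 299, 314, 316, 312, 309, 305, 310, 333, 345, 337, 327, 321, 317, 309, 303, 303, 304]
215 [233, 235, 234, 241, 255, 280, 304, 312, 301, 287, 280, 283, 298, 306, 296, 282, 275, 275, 272, 273, 272, 274]
216 [233, 233, 232, 234, 242, 264, 298, 311, 290, 262, 261, 271, 288, 299, 289, 275, 270, 270, 270, 269, 272, 269]
[{'extent': [276.2, 209.3, 25.7, 7.4], 'conf': 0.65}, {'extent': [162.5, 243.3, 23.4, 24.3], 'conf': 0.6}] [{'xy': [291.3, 209.5], 'conf': 0.92}]
[{'xy': [283.2, 208.8], 'conf': 0.
[... 255 characters left out ...]
 364, 362, 363, 362, 362, 364, 361, 360, 368, 410, 481, 449, 398, 386, 387, 388]
210 [729, 729, 728, 730, 734, 729, 675, 531, 469, 417, 372, 359, 358, 358, 360, 363, 363, 363, 357, 358, 361, 362, 362, 406, 472, 450, 418, 397, 391, 388]
213 [477, 474, 475, 496, 559, 594, 508, 477, 468, 424, 374, 358, 364, 366, 358, 362, 362, 364, 364, 364, 358, 366, 363, 404, 479, 495, 522, 533, 534, 544]
215 [490, 478, 479, 481, 478, 464, 452, 476, 468, 430, 375, 357, 361, 363, 365, 363, 363, 358, 359, 362, 363, 362, 363, 390, 445, 462, 463, 464, 472, 472]
220 [499, 490, 483, 489, 472, 456, 463, 500, 483, 444, 384, 366, 361, 360, 359, 362, 371, 376, 350, 325, 340, 406, 455, 464, 467, 464, 461, 463, 464, 464]
```

Tile and port centres agree within about 3 mm, the limit of what I can measure, so on to the clamp.

Request:
{"name": "step_arm", "arguments": {
  "moves": [
    [[0, 0, 0], [0, -0.2, 0], -0.1],
    [[0, 0, 0], [0, -0.4, 0], 0],
    [[0, 0.011, 0], [0, -0.55, 0.05], 0.1],
    [[0, 0.011, 0], [0, -0.652, 0.15], 0.2],
    [[0, 0.011, 0], [0, -0.652, 0.25], 0.2],
    [[0, 0.011, 0], [0, -0.652, 0.35], 0.2],
    [[0, 0.011, 0], [0, -0.652, 0.4], 0.2],
    [[0, 0.011, 0], [0, -0.652, 0.4], 0.2]
  ]
}}

```text
clock: 16.7
eef_pos: [399.6, -214.7, 146.5]
tcp_rot: [-3.141, -0.0, 1.598]
contact_force: [-0.8, 0.7, 0.1]
opening: 0.6
grasp_force: 0.0
```

```bash
python3 - <<'E'
from h import *
c=np.load("c.npy"); z=R.from_euler("z",c[2]).as_matrix(); cc=np.array([c[0]-2,c[1],0])
F=R.from_euler("xyz",[np.pi,0,np.pi/2+c[2]])
go(F,cc+z@[-137,0,0]+[0,0,82])
b=imaging.grab_frame("scene");crop(b,255,170,75,75,7,"pics/s4.png")
E
```

```text
turn [-0.001, -0.001, 0.003] shift [0.001, -0.001, 0.322] rows>= 2.0
```

View pics/s4.png

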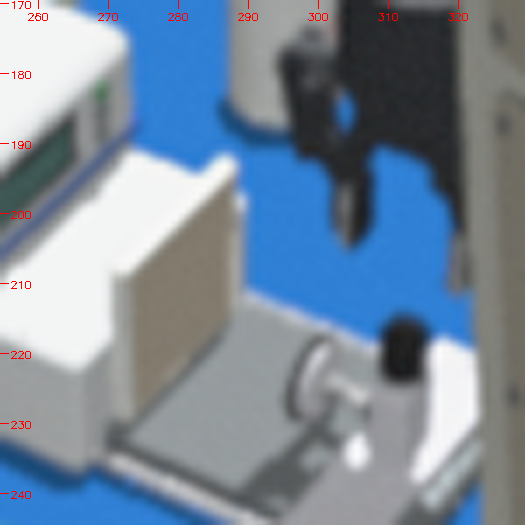

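The fingers (columns 304 and 320) straddle the knob at (312,218). I go down and grip.

Request:
{"name": "step_arm", "arguments": {
  "moves": [
    [[0, 0, 0], [0, 0, 0.08], 0.2],
    [[0, 0, 0], [0, 0, 0.16], 0.2],
    [[0, 0, 0], [0, 0, 0.24], 0.2],
    [[0, 0, 0], [0, 0, 0.3], 0.2],
    [[0, 0, 0], [0, 0, 0.32], 0.2],
    [[0, 0, 0], [0, 0, 0.32], 0.2]
  ]
}}

```text
clock: 17.35
eef_pos: [400.6, -215.2, 83.6]
tcp_rot: [3.14, 0.001, 1.598]
contact_force: [-0.7, 0.7, -0.1]
opening: 0.602
grasp_force: 0.0
```

Request:
{"name": "step_arm", "arguments": {
  "moves": [
    [[0, 0, 0], [0, 0, 0], 0],
    [[0, 0, 0], [0, 0, 0], -0.2],
    [[0, 0, 0], [0, 0, 0], -0.4],
    [[0, 0, 0], [0, 0, 0], -0.6],
    [[0, 0, 0], [0, 0, 0], -0.6],
    [[0, 0, 0], [0, 0, 0], -0.6]
  ],
  "squeeze": 30
}}

```text
clock: 17.95
eef_pos: [401.4, -215.4, 84.4]
tcp_rot: [3.138, 0.002, 1.597]
contact_force: [2.9, 1.8, 5.8]
opening: 0.282
grasp_force: 29.3
```

Request:
{"name": "step_arm", "arguments": {
  "moves": [
    [[0, 0, 0], [0, 0.03, 0], -0.6],
    [[0, 0, 0], [0, 0.08, 0], -0.6],
    [[0, 0, 0], [0, 0.14, 0], -0.6],
    [[0, 0, 0], [0, 0.2, 0], -0.6],
    [[0, 0, 0], [0, 0.25, 0], -0.6],
    [[0, 0, 0], [0, 0.29, 0], -0.6],
    [[0, 0, 0], [0, 0.32, 0], -0.6],
    [[0, 0, 0], [0, 0.33, 0], -0.6]
  ]
}}

```text
clock: 18.75
eef_pos: [465.0, -213.1, 84.3]
tcp_rot: [-3.14, 0.0, 1.598]
contact_force: [-9.8, 1.1, 16.7]
opening: 0.274
grasp_force: 30.4
```

Request:
{"name": "step_arm", "arguments": {
  "moves": [
    [[0, 0, 0], [0, 0.01, 0], -0.6],
    [[0, 0, 0], [0, 0.02, 0], -0.6],
    [[0, 0, 0], [0, 0.03, 0], -0.6],
    [[0, 0, 0], [0, 0.035, 0], -0.6],
    [[0, 0, 0], [0, 0.035, 0], -0.6]
  ]
}}

```text
clock: 19.25
eef_pos: [471.7, -212.9, 84.3]
tcp_rot: [-3.14, -0.0, 1.598]
contact_force: [-8.6, 1.3, 14.8]
opening: 0.275
grasp_force: 30.2
```

Request:
{"name": "step_arm", "arguments": {
  "moves": [
    [[0, 0, 0], [0, 0.008, 0], -0.6],
    [[0, 0, 0], [0, 0.016, 0], -0.6],
    [[0, 0, 0], [0, 0.02, 0], -0.6],
    [[0, 0, 0], [0, 0.02, 0], -0.6]
  ]
}}

```text
clock: 19.65
eef_pos: [475.0, -212.8, 84.3]
tcp_rot: [-3.139, -0.0, 1.598]
contact_force: [-11.8, 0.8, 16.7]
opening: 0.281
grasp_force: 30.5
```

Request:
{"name": "step_arm", "arguments": {
  "moves": [
    [[0, 0, 0], [0, 0.005, 0], -0.6],
    [[0, 0, 0], [0, 0.01, 0], -0.6],
    [[0, 0, 0], [0, 0.015, 0], -0.6],
    [[0, 0, 0], [0, 0.015, 0], -0.6]
  ]
}}

```text
clock: 20.05
eef_pos: [477.5, -212.6, 84.3]
tcp_rot: [-3.138, -0.0, 1.598]
contact_force: [-13.8, -0.3, 18.2]
opening: 0.278
grasp_force: 30.6
```

Request:
{"name": "step_arm", "arguments": {
  "moves": [
    [[0, 0, 0], [0, 0.005, 0], -0.6],
    [[0, 0, 0], [0, 0.01, 0], -0.6],
    [[0, 0, 0], [0, 0.015, 0], -0.6],
    [[0, 0, 0], [0, 0.015, 0], -0.6]
  ]
}}

```text
clock: 20.45
eef_pos: [480.3, -212.5, 84.3]
tcp_rot: [-3.138, -0.0, 1.598]
contact_force: [-13.8, 0.7, 19.2]
opening: 0.28
grasp_force: 30.8
```

Request:
{"name": "step_arm", "arguments": {
  "moves": [
    [[0, 0, 0], [0, 0, 0], -0.4],
    [[0, 0, 0], [0, 0, 0], -0.2],
    [[0, 0, 0], [0, 0, 0], 0],
    [[0, 0, 0], [0, 0, 0], 0],
    [[0, 0, 0], [0, 0, 0], 0]
  ]
}}

```text
clock: 20.95
eef_pos: [483.7, -213.0, 83.8]
tcp_rot: [3.139, 0.001, 1.598]
contact_force: [0.6, -0.1, -0.0]
opening: 0.5
grasp_force: 0.0
```

Request:
{"name": "step_arm", "arguments": {
  "moves": [
    [[0, 0, 0], [0, -0.012, 0], 0],
    [[0, 0, 0], [0, -0.012, -0.1], 0],
    [[0, 0, 0], [0, -0.012, -0.25], 0],
    [[0, 0, 0], [0, -0.012, -0.45], 0],
    [[0, 0, 0], [-0.1, -0.1, -0.65], 0],
    [[0, 0, 0], [-0.3, -0.3, -0.75], 0],
    [[0, 0, 0], [-0.5, -0.5, -0.75], 0],
    [[0, 0, 0], [-0.7, -0.6, -0.75], 0]
  ]
}}

```text
clock: 21.75
eef_pos: [370.4, -347.7, 234.7]
tcp_rot: [3.139, 0.002, 1.599]
contact_force: [0.9, 0.5, 0.0]
opening: 0.501
grasp_force: 0.0
```

```bash
python3 - <<'E'
from h import *
a=imaging.grab_frame("top");b=imaging.grab_frame("scene")
crop(b,215,180,110,105,4,"pics/b.png");crop(a,195,185,130,90,3,"pics/a.png")
A=cv2.resize(cv2.imread("pics/a.png"),(360,249));B=cv2.imread("pics/b.png")
o=np.zeros((420,800,3),np.uint8);o[:249,:360]=A;o[:420,360:800]=B;cv2.imwrite("pics/ab4.png",o)
c=np.load("c.npy"); z=R.from_euler("z",c[2]).as_matrix(); cc=np.array([c[0]-2,c[1],0])
print(imaging.mark_of("scene","clamp_knob")[:1],proj("scene",cc+z@[-58,0,93]),telemetry.sense()["contact_force"])
E
```

```text
[{'xy': [289.8, 212.8], 'conf': 0.56}] [[292.60584364 211.74503728]] [-1.04500976  0.29849249 -0.91070276]
```

View pics/ab4.png

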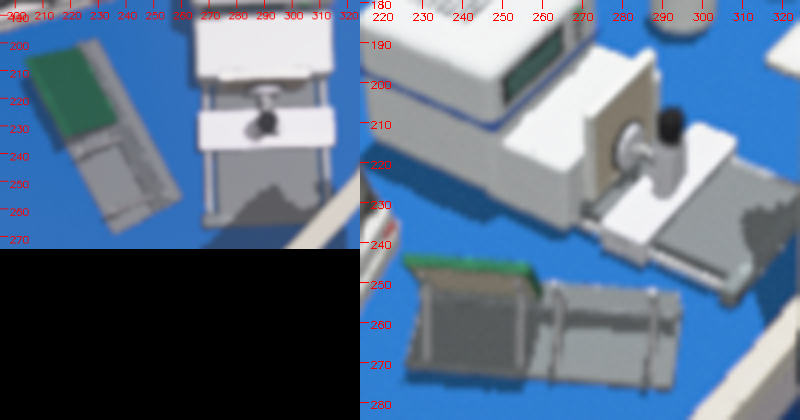

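The pad presses on the tile's back (scene (281,215)), the tile is flat at the wall, the knob is at (291,211), and the green tile is unmoved. One last check of centring in the now clear top view.

```bash
python3 - <<'E'
from h import *
a=imaging.grab_frame("top").astype(int)
for r_ in (205,210,211,212,213): print(r_,a[r_,262:280].sum(1).tolist(),a[r_,302:320].sum(1).tolist())
c=np.load("c.npy"); z=R.from_euler("z",c[2]).as_matrix(); cc=np.array([c[0]-2,c[1],0])
print(np.round(proj("top",[cc+z@[-5,50,120],cc+z@[-5,-50,120],cc+z@[0,78,75],cc+z@[0,-78,75]]),1).tolist())
E
```

```text
205 [304, 261, 264, 372, 545, 670, 700, 704, 704, 704, 704, 704, 704, 704, 704, 704, 704, 705] [708, 708, 708, 709, 710, 710, 710, 710, 710, 710, 707, 688, 612, 482, 393, 361, 359, 360]
210 [303, 258, 260, 363, 534, 663, 694, 698, 697, 696, 695, 692, 690, 692, 695, 697, 695, 686] [708, 710, 711, 703, 679, 648, 629, 628, 629, 625, 610, 583, 523, 445, 382, 359, 360, 360]
211 [302, 259, 256, 347, 497, 619, 663, 669, 666, 663, 659, 665, 686, 703, 708, 709, 706, 702] [709, 709, 708, 697, 652, 557, 497, 486, 486, 485, 468, 448, 422, 389, 365, 360, 359, 357]
212 [303, 260, 252, 310, 420, 507, 549, 554, 552, 547, 546, 580, 659, 697, 705, 705, 699, 690] [647, 645, 644, 619, 543, 445, 382, 370, 374, 379, 376, 372, 370, 363, 359, 360, 361, 359]
213 [304, 261, 247, 274, 337, 383, 403, 407, 408, 402, 405, 448, 548, 622, 643, 640, 624, 595] [447, 448, 450, 444, 412, 364, 334, 327, 348, 378, 381, 367, 361, 360, 360, 360, 358, 361]
[[274.3, 211.2], [306.9, 210.4], [265.5, 212.0], [315.0, 210.8]]
```

The tile is about 2 mm off centre, which is fine, so I hand in.

```bash
python3 -c "
from rig import r
print(r.sign_off())"
```

```text
the job is handed in; nothing more can be done
None
```

The white tile stands upright on the shelf with its glazed face flat against the port, about 2 mm off centre and held by the sprung pad; I handed the job in at about 22 s of the 69 s allowed, and the hand-in returned no verdict.

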